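# Clamp the long case in the assembly fixture

## Task

Put the long narrow metal case into the cradle of the clamping fixture, passing its end in under the raised clamp arm, so that it lies fully down in the cradle. Let go of it, then press the clamp's black paddle down steadily, without ramming it, until the catch snaps over and keeps the clamp down on the case when you let go. Do not bump the lamp head that hangs over the paddle, and leave the other cases, the screwdriver, the tape and the bottle where they are.

Things in the scene. Friction and masses are not known exactly. Their poses are not given: they have to be found in the camera images.
- long_case: The wanted part: a plain aluminium bar-shaped case 180 mm long (its y axis), 26 mm wide (x), 22 mm high (z), 0.18 kg, the same either way round. It starts lying on the bench among two other aluminium cases (one 100 x 26 x 22 mm, one 150 x 48 x 22 mm). Origin: centre of its underside.
- fixture: Clamping fixture fixed to the bench: aluminium base plate 12 mm thick, x -105 to 150 mm, y -63 to 183 mm. Origin on the plate's underside (bench height), under the clamp pad; z up; x from the paddle towards the hinge; y along the cradle, away from the clamp arm. The clamp arm swings in the plane y = 0.
- nest (a point): Centre of the cradle floor, 22 mm above the bench (fixture frame 0, 75, 22 mm); axes as the fixture's. The case's underside centre belongs here, length along y. Pocket 34 mm wide (x), 192 mm long (y), white walls 8 mm high. It is two white blocks, y -102 to -48 mm and 58 to 102 mm from here; between them fingers have free room down to the base plate, 10 mm below the floor.
- hinge (a point): Hinge axis of the clamp arm, 75 mm above the bench, at x = 85 mm, y = 0 in the fixture frame; the axis runs along the fixture's y.
- paddle (a point): Centre of the upper face of the black press paddle (50 x 56 x 14 mm), 191 mm from the hinge along the arm and 4 mm above the arm's centre line. The paddle is bent 0.5 rad down from the arm: x towards the hinge, z out of its upper face. Clamp up: about 178 mm above the bench, face nearly level; clamp down: about 80 mm, 30 mm farther along the fixture's -x, face sloping down to -x.
- clamp (a joint): Angle of the sprung clamp arm (bar 20 mm wide): 0 = up, the paddle end raised 0.55 rad above level; 0.55 = level; 0.59 = stop. Its spring pushes up with 4 to 9 N at the paddle, up to about 20 N with the pad on the case and the pin riding over the catch. Released before the catch holds, it springs up again.
- lamp: White lamp head fixed over the clamp; origin and axes as the fixture's. Head x -64 to 57 mm, y -54 to 2 mm, underside 235 mm above the bench, 40 mm high, on a column 20 mm thick at x = 132, y = -26 mm. It stands in the way of reaching straight down on the paddle: lean the tool 20 to 50 degrees, gripper on the -x side.
- short_case: Bystander: aluminium case 100 x 26 x 22 mm, length along its y, origin centre of underside.
- wide_case: Bystander: aluminium case 150 x 48 x 22 mm, length along its y, origin centre of underside.
- driver: Bystander: loose grey screwdriver lying on the bench beside the fixture.
- tape: Bystander: clear ring of tape, 90 mm across, 22 mm high, lying flat.
- wash_bottle: Bystander: white bottle 60 mm across, 150 mm high.
- pad_face (a point): Underside centre of the clamp's round black pad (18 mm across, on a spring plunger, 85 mm from the hinge). With the clamp up it is about 86 mm above the bench: the case (22 mm high) has to pass under it and over the cradle walls (30 mm above the bench). It meets the case at a clamp angle of about 0.45 rad.
- catch_foot (a point): Foot of the catch on the base plate: a sprung steel pawl, about 100 mm tall, that snaps over a pin on the side of the clamp arm at a clamp angle somewhere from 0.47 to 0.58 rad. Its height differs from start to start and is not told: feel for the click, at the latest by the stop.
Mind the look-alikes: they are no part of the job. Leave any purple or turquoise look-alike of the long_case alone.

How it is judged:
On the way:
1. the long case lies fully down in the cradle, let go, while the clamp is still up (horizontal distance between long_case and nest below 0.012 m and z of long_case in the frame of nest between -0.004 and 0.004 m and angle between the y axis of long_case and the y axis of fixture, either way round below 0.09 rad and contact force between the fingers and long_case below 0.2 N and value of joint clamp below 0.1 rad), for 0.2 s.
At the end, for the whole second after the job is handed in: The long case lies at rest fully down in the cradle (centre within 12 mm, height within 4 mm, along the cradle within 0.09 rad) and the clamp, released, is held down by its catch (joint clamp above 0.46 rad, still) with its pad pressing on the case with more than 2 N (horizontal distance between long_case and nest below 0.012 m and z of long_case in the frame of nest between -0.004 and 0.004 m and angle between the y axis of long_case and the y axis of fixture, either way round below 0.09 rad and linear speed of long_case below 0.02 m/s and value of joint clamp above 0.46 rad and velocity of joint clamp between -0.05 and 0.05 rad/s and contact force between clamp and long_case above 2 N); the robot touches nothing.
It fails at once if the robot bumps the lamp head (more than 5 N) (contact force between any of the arm, the fingers and lamp above 5 N).
It fails at once if the clamp is rammed (more than 70 N from the fingers) (contact force between the fingers and clamp above 70 N).
It fails at once if another case, the screwdriver, the tape or the bottle is moved by more than 30 mm (distance of any of short_case, wide_case, driver, tape, wash_bottle from where it was at the start of the episode above 0.03 m).
It also fails if it takes over 61 s, if anything falls off the work surface, if the arm or the gripper's body presses on something with over 40 N, if the wrist force passes 120 N, or if a joint passes its speed limit or range.

## Robot

A 6-joint arm with a two-finger parallel gripper is mounted at the origin on the work surface. World frame = base frame: x ahead of the robot, y to its left, z up, the work surface at z = 0. Lengths are in m, angles in rad, forces in N, time in s.
With the tool pointing down it reaches from about 0.225 to 0.725 m from the base axis. Payload 3.1 kg.
Tool frame: the origin (TCP) lies between the finger pads; the fingertips stand 14 mm ahead of it and the grasp point (between the pads) lies 5 mm behind it (env.tcp_to_tips is the distance from the TCP to the fingertips, in m); z points along the fingers, y is the line along which they close (so a half turn about z gives the same grasp; the last joint's range is limited). The gripper opens to 85 mm and grips with 20 to 120 N. Pads are 22 mm wide; open, the fingers measure 114 mm over their backs; the gripper's body (76 mm by 85 mm) begins 54 mm behind the grasp point. The pads swing forward as they close: fully open they stand 13 mm farther back than shut.
Start: joints at [-1.232, 0.048, 0.099, 1.622, 0, 1.443], TCP at [0.236, -0.469, 0.245] pointing down, gripper open.
Joint ranges: [-2.91, 2.91], [-0.99, 1.94], [-1.21, 1.42], [-2.12, 2.29], [-1.49, 1.47], [-3.14, 3.14]. Speed limits (rad/s): [2.79, 2.79, 3.14, 3.14, 3.14, 3.14].

## Interface

Orientations are given as a 3x3 rotation matrix whose columns are the frame's x, y, z axes.
In Python, from bench import status, vision, close_job, env gives the robot as it stands. The module is installed in compiled form; this text tells all that it offers.
- The arm moves only by the tool drive_tool, never from a script. Its argument "increments" is a list that holds one entry, the list of rows, each a list of 7 numbers: the turn, a rotation vector about the world's x, y, z in rad, then the shift along the world's x, y, z in m, then the closure, from 0 (fully open) to 1 (shut). In form: [[[rx, ry, rz, dx, dy, dz, gripper], ...]]. A call has 1 to 5 rows; each row shifts and turns the commanded pose from where the row before left it; what a row does not reach is not made up. A row lasts 1/8 s, in which the tool goes at most 62.5 mm and 10.7 degrees, less where a joint would pass 70% of its speed; a pose out of reach is approached as far as the arm can. A call is refused whole if a number of a shift passes 0.0625 or a number of a turn 0.188, either way. A call with a gripper value outside its range is refused whole. The fingers move at their own pace and stop on an object; "newtons" is the grip in N (left out, the last holds). Time passes only in rows, so rows that do not move let the fingers close. It gives the time, the measured TCP pose, the force, the opening and the grip force at its end, in the units of the state.
- status.read_state(): the state, without advancing time (a new reading comes with each control period).
- vision.camera(name): name is "side" or "top" or "wrist"; returns a dict with "frame" (420x560x3 uint8, red, green, blue), "z_map" (420x560 float32, m along the optical axis (not along the pixel's ray), 0 where there is no reading), "fx", "fy", "cx", "cy" (pixels), "k1" (the pictures are not rectified: a ray, as slopes to the right and down, at radius r is drawn at 1 + k1 r^2 times it, then the intrinsics apply), "eye" and "attitude" of the camera in the world. Camera axes: x right, y up, looking along -z (the intrinsics and any distortion apply to the point x, -y, -z); pixel columns grow to the right and rows downward; lengths in m; the calibration is good to about 2 mm. A picture is of the moment at which its call begins.
- close_job(): hands the job in; it is judged then, once.
The state is a dict: "time_s": time; "qpos": joint angles; "joint_vel": joint speeds; "joint_torque": joint torques, N m; "ee_pos": TCP position; "tcp_rot": TCP orientation; "force": force on the tool from outside, world axes, zero at the start; "moment": the same for the moment, N m; "finger_gap": opening from 0.0 (shut) to 1.0 (fully open); "gripper_force": force on a finger pad.
Only numpy, scipy, OpenCV 4.12 (cv2) and the standard library are available. Lean on these libraries where they do the work, as an engineer would, in place of code of your own. Each camera call takes 0.05 s, during which the arm holds its last target. There are 200 camera calls.

## Working session

There is one attempt and no reset: what is moved stays moved. The work goes in short steps, Python scripts to look and compute and a tool call to move; the robot and the scene stay as the last step left them, time stands still between calls to the robot, and variables do not carry over. Pictures are saved under pics/ and viewed, at most 10 in all, crops included, and the job is handed in when it is done.

Besides the shell and the picture viewer there is one more tool, called after "Call:" by a JSON object that holds its "api" and its "payload". drive_tool: Moves the arm, as the interface text tells. Its arguments: {"type":"object","properties":{"increments":{"type":"array","items":{"type":"array","items":{"type":"array","items":{"type":"number"}}}},"newtons":{"type":"number"}},"required":["increments"]}

```bash
mkdir -p pics
cat > h.py <<'E'
import numpy as np, cv2
from bench import status, vision, env
def rays(c,uv):
    uv=np.atleast_2d(np.asarray(uv,float))
    d=np.stack([(uv[:,0]-c['cx'])/c['fx'],(uv[:,1]-c['cy'])/c['fy']],1)
    p=d.copy()
    for _ in range(20): p=d/(1+c['k1']*(p**2).sum(1,keepdims=True))
    r=np.c_[p[:,0],-p[:,1],-np.ones(len(p))]
    return r@np.asarray(c['attitude']).T
def plane(c,uv,z):
    r=rays(c,uv); e=np.asarray(c['eye']); return e+r*((z-e[2])/r[:,2])[:,None]
def cloud(c):
    h,w=c['z_map'].shape; v,u=np.mgrid[:h,:w]
    r=rays(c,np.c_[u.ravel(),v.ravel()])
    return (np.asarray(c['eye'])+r*c['z_map'].reshape(-1,1)).reshape(h,w,3)
E
python3 - <<'E'
from h import *
import pickle
for n in ['side','top']:
    c=vision.camera(n); cv2.imwrite(f'pics/{n}0.png',c['frame'][...,::-1]); pickle.dump(c,open(n+'.pkl','wb')); print(n,c['eye'],c['k1'],c['fx'],(c['z_map']>0).mean())
E
```

```text
side [0.17229723 0.79846963 0.72688119] -0.12212821277874339 448.1490581061163 0.9961267006802721
top [ 0.41025634 -0.01104215  1.20349032] 0.018610649414589314 434.2055298905456 0.995969387755102
```

View pics/top0.png

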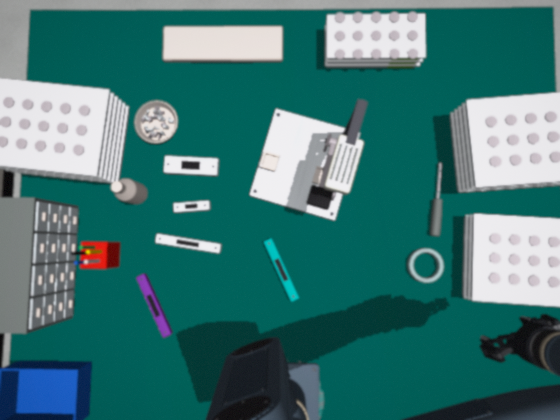

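View pics/side0.png

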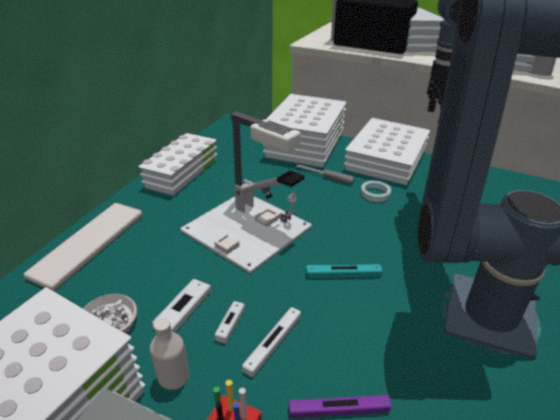

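The top view (up = +x, left = +y) shows the wanted long case at (188,243). The short case is at (192,206), the wide case at (191,165), and the fixture plate has corners at about (277,110), (251,193) and (340,218). The paddle is at (320,197) and the lamp head at (345,165). The side view agrees, with the cradle blocks at (228,243) and (270,215).

Run:
```python
from h import *
import pickle
def col(n):
    c=pickle.load(open(n+'.pkl','rb')); return c,cloud(c)
c,P=col('top')
f=c['frame'].astype(int); white=((f.min(2)>110)&(f.max(2)-f.min(2)<70)).astype(np.uint8)
# bench check
print('bench z',np.median(P[300:320,330:350,2]))
n,l,s,ce=cv2.connectedComponentsWithStats(white)
for i in range(1,n):
    if s[i,4]>150 and 140<ce[i][0]<380 and 90<ce[i][1]<260:
        m=l==i; cn=max(cv2.findContours(m.astype(np.uint8),0,2)[0],key=cv2.contourArea)
        z=np.median(P[m][:,2]); w=plane(c,cn[:,0,:],.022)[:,:2]
        r=cv2.minAreaRect((w*1000).astype(np.float32)); print(ce[i],s[i,4],'z',z,'rect',r)
# plate: height 8..17mm
m=((abs(P[...,2]-.012)<.006)&(white>0)).astype(np.uint8); m[:, :245]=0; m[:,365:]=0; m[:100]=0;m[225:]=0
m=cv2.morphologyEx(m,cv2.MORPH_OPEN,np.ones((3,3)))
ys,xs=np.nonzero(m); print('plate z',np.median(P[m>0][:,2]))
# edge fits: left edge rows 120..185 (first white px), bottom edge cols 258..335 (last white px)
from numpy import polyfit
L=[(np.nonzero(m[v])[0][0]-.5,v) for v in range(118,186)]
B=[(u,np.nonzero(m[:,u])[0][-1]+.5) for u in range(258,334)]
T=[(u,np.nonzero(m[:,u])[0][0]-.5) for u in range(284,325)]
for nm,E in zip('LBT',(L,B,T)):
    w=plane(c,E,.012)[:,:2]; q=cv2.fitLine(w.astype(np.float32),cv2.DIST_HUBER,0,.001,.001).ravel()
    nrm=np.array([-q[1],q[0]]); res=(w-q[2:])@nrm
    print(nm,q,'ang',np.degrees(np.arctan2(q[1],q[0])),'res',np.abs(res).mean())
crop=c['frame'][90:260,140:380,::-1]; cv2.imwrite('pics/c1.png',cv2.resize(crop,None,fx=3.3,fy=3.3,interpolation=cv2.INTER_CUBIC))
```

```text
bench z 0.0004586243162614245
[219.22515659 126.52222356] 33208 z 0.13019814438974697 rect ((586.4556274414062, 37.9949951171875), (1571.0511474609375, 1021.9348754882812), 89.66014099121094)
[155.82304527 121.40603567] 1458 z 0.01669213470376041 rect ((750.7644653320312, 360.4508361816406), (119.69839477539062, 120.55296325683594), 46.339290618896484)
[304.76093332 162.42725998] 7843 z 0.013333426055921915 rect ((632.6246337890625, -62.8656005859375), (263.31683349609375, 256.10589599609375), 73.97762298583984)
[190.61791383 165.138322  ] 882 z 0.021502798350984786 rect ((628.0779418945312, 260.2371826171875), (152.60235595703125, 50.931549072265625), 87.4800796508789)
[191.11581921 205.89548023] 354 z 0.021387991339759882 rect ((514.6987915039062, 255.6920166015625), (29.01641845703125, 100.55707550048828), 4.934670925140381)
[187.503125 242.884375] 640 z 0.021264334508798832 rect ((413.2731628417969, 262.4742736816406), (182.1790008544922, 28.88028907775879), 81.43373107910156)
plate z 0.012256029591382722
L [ 0.9637947  -0.26664546  0.66546726  0.06336695] ang -15.464747 res 0.011260485406633733
B [ 0.27252424  0.9621489   0.5136968  -0.02118909] ang 74.18547 res 0.0011692115721402753
T [ 0.28068453  0.95980006  0.76757324 -0.05851198] ang 73.69893 res 0.0009765378767639811
```

View pics/c1.png

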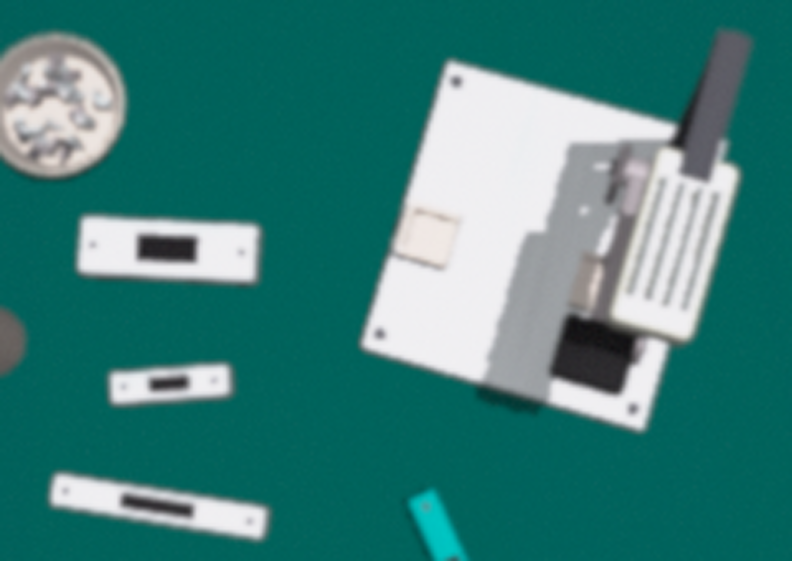

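The crop shows the three cases clearly, with the plate's left edge running from (447,62) to (362,347) and the left cradle block at (428,238). I'll refit the left edge excluding the block.

Run:
```python
from h import *
import pickle
c=pickle.load(open('top.pkl','rb'));P=cloud(c)
f=c['frame'].astype(int); white=((f.min(2)>110)&(f.max(2)-f.min(2)<70))
white[:,:245]=0
L=[(np.nonzero(white[v])[0][0]-.5,v) for v in list(range(116,150))+list(range(174,190))]
w=plane(c,L,.012)[:,:2]; q=cv2.fitLine(w.astype(np.float32),cv2.DIST_HUBER,0,.001,.001).ravel()
print('L ang',np.degrees(np.arctan2(q[1],q[0])),np.abs((w-q[2:])@[-q[1],q[0]]).mean())
a=np.radians(np.mean([74.185,73.70,90+np.degrees(np.arctan2(q[1],q[0]))])); ya=np.array([np.cos(a),np.sin(a)]); xa=np.array([ya[1],-ya[0]])
xB=np.array([.5136968,-.02118909])@xa; xT=np.array([.76757324,-.05851198])@xa; yL=q[2:]@ya
print('ang',np.degrees(a),'width',xT-xB)
O=((xB+xT)/2-.0225)*xa+(yL-.183)*ya; N=O+.075*ya
print('O',O,'nest',N,'hinge',O+.085*xa)
for n in ('top','side'):
    c=pickle.load(open(n+'.pkl','rb'));P=cloud(c)
    Q=np.dstack([(P[...,:2]-O)@xa,(P[...,:2]-O)@ya,P[...,2]])
    m=(Q[...,2]>.018)&(Q[...,2]<.036)&(abs(Q[...,0])<.06)&(Q[...,1]>.1)&(Q[...,1]<.2)
    print(n,'block',m.sum(),Q[m].min(0),Q[m].max(0),np.median(Q[m],0))
    d=(c['frame'].max(2)<60)&(Q[...,0]<-.03)&(Q[...,0]>-.2)&(abs(Q[...,1])<.06)&(Q[...,2]>.13)&(Q[...,2]<.21)
    print(n,'paddle',d.sum(),Q[d].min(0),Q[d].max(0),np.median(Q[d],0))
    d=(Q[...,2]>.26)&(Q[...,2]<.3)&(abs(Q[...,0])<.1)&(abs(Q[...,1])<.1)
    print(n,'lamp',d.sum(),np.percentile(Q[d],[2,98],axis=0))
    d=(Q[...,2]>.07)&(Q[...,2]<.12)&(Q[...,0]<.07)&(Q[...,0]>-.11)&(abs(Q[...,1])<.07)
    print(n,'catch?',d.sum(),np.percentile(Q[d],[2,50,98],axis=0) if d.any() else '')
```

```text
L ang -16.035208 0.0006715023511101294
ang 73.9499301147461 width 0.25429938274978353
O [ 0.59843124 -0.10516763] nest [ 0.61916704 -0.0330911 ] hinge [ 0.68011798 -0.1286682 ]
top block 285 [-0.03487314  0.10773356  0.01802394] [0.04892536 0.17627396 0.03480399] [0.00048118 0.15388537 0.02361289]
top paddle 376 [-0.09765676 -0.02611812  0.17364999] [-0.05306663  0.02380455  0.18389676] [-0.07536984 -0.00048606  0.17873072]
top lamp 1657 [[-6.18072561e-02 -5.28478123e-02  2.67941684e-01]
 [ 9.29961569e-02  2.00364764e-04  2.82089452e-01]]
top catch? 104 [[-0.06265897 -0.03763269  0.08561034]
 [ 0.04512176  0.00305313  0.10431859]
 [ 0.06920016  0.01747284  0.11950864]]
side block 273 [-0.0263278   0.1321895   0.01808046] [0.02329147 0.17857803 0.0324477 ] [-0.00071856  0.15697521  0.02472421]
side paddle 276 [-0.10345961 -0.02459122  0.15198941] [-0.04647543  0.03029759  0.18206425] [-0.08405621  0.00972353  0.17777021]
side lamp 844 [[-0.06533269 -0.04594734  0.26107845]
 [ 0.09529117  0.00374367  0.27946841]]
side catch? 272 [[-0.06560432 -0.03707111  0.07248114]
 [ 0.00110702  0.00596823  0.09940675]
 [ 0.06923966  0.02045109  0.11816384]]
```

Run:
```python
from h import *
s=status.read_state(); print(s['time_s'],np.round(s['ee_pos'],4)); print(np.round(s['tcp_rot'],3)); print(s['qpos'],s['finger_gap'],env.tcp_to_tips)
```

```text
0.1 [ 0.2361 -0.4683  0.2442]
[[ 0.893  0.45  -0.001]
 [ 0.45  -0.893  0.002]
 [ 0.    -0.002 -1.   ]]
[-1.23180930e+00  4.86565653e-02  9.77257530e-02  1.62201480e+00
 -5.02777976e-06  1.44301128e+00] 0.9983571452438748 0.014
```

Call:
{"api": "drive_tool", "payload": {"increments": [[[0, 0, 0.0636, 0.012, 0.05, 0, 0], [0, 0, 0.0636, 0.012, 0.05, 0, 0], [0, 0, 0.0636, 0.012, 0.05, 0, 0], [0, 0, 0.0636, 0.012, 0.05, 0, 0], [0, 0, 0.0636, 0.012, 0.05, 0, 0]]], "newtons": 60}}

```text
time_s: 0.72
ee_pos: [0.2962, -0.2171, 0.2448]
tcp_rot: [[0.707, 0.708, -0.0], [0.708, -0.707, 0.001], [0.0, -0.001, -1.0]]
force: [0.8, 0.3, 0.4]
finger_gap: 1.0
gripper_force: 0.0
```

Call:
{"api": "drive_tool", "payload": {"increments": [[[0, 0, 0.0636, 0.012, 0.05, 0, 0], [0, 0, 0.0636, 0.012, 0.05, -0.008, 0], [0, 0, 0.0636, 0.012, 0.05, -0.008, 0], [0, 0, 0.0636, 0.012, 0.05, -0.008, 0], [0, 0, 0.0636, 0.012, 0.05, -0.008, 0]]]}}

```text
time_s: 1.35
ee_pos: [0.3562, 0.0328, 0.2128]
tcp_rot: [[0.449, 0.893, 0.0], [0.893, -0.449, -0.0], [-0.0, 0.0, -1.0]]
force: [0.3, -0.3, -0.5]
finger_gap: 1.0
gripper_force: 0.0
```

Call:
{"api": "drive_tool", "payload": {"increments": [[[0, 0, 0.0636, 0.012, 0.05, -0.008, 0], [0, 0, 0.0636, 0.012, 0.05, -0.008, 0], [0, 0, 0.0636, 0.012, 0.05, -0.008, 0], [0, 0, 0.0636, 0.012, 0.05, -0.008, 0], [0, 0, 0.0636, 0.012, 0.05, -0.008, 0]]]}}

```text
time_s: 1.98
ee_pos: [0.4161, 0.2828, 0.1725]
tcp_rot: [[0.147, 0.989, -0.0], [0.989, -0.147, -0.001], [-0.001, -0.0, -1.0]]
force: [0.0, -0.5, 1.1]
finger_gap: 1.003
gripper_force: 0.0
```

Run:
```python
from h import *
c=vision.camera('wrist');P=cloud(c);f=c['frame'].astype(int)
white=((f.min(2)>110)&(f.max(2)-f.min(2)<70))&(abs(P[...,2]-.022)<.008)
n,l,s,ce=cv2.connectedComponentsWithStats(white.astype(np.uint8))
for i in range(1,n):
    if s[i,4]>800:
        cn=max(cv2.findContours((l==i).astype(np.uint8),0,2)[0],key=cv2.contourArea)
        print(ce[i],s[i],np.median(P[l==i][:,2]),cv2.minAreaRect((plane(c,cn[:,0],.022)[:,:2]*1000).astype(np.float32)))
```

```text
[498.37491103 184.26886121] [ 469  112   62  152 5620] 0.02257307784307616 ((626.9502563476562, 261.0799560546875), (149.0069580078125, 48.307823181152344), 87.38591003417969)
[279.38380652 209.23159832] [ 266  125   28  177 3804] 0.022437404405937056 ((413.21014404296875, 263.5914306640625), (178.40185546875, 25.341630935668945), 81.37039184570312)
[383.15526443 209.30616206] [ 365  161   37  100 2061] 0.022455743065076916 ((513.613037109375, 256.74237060546875), (25.27080726623535, 99.0154037475586), 4.897983074188232)
```

Call:
{"api": "drive_tool", "payload": {"increments": [[[0, 0, 0, 0, 0, -0.04, 0], [0, 0, 0, 0, 0, -0.04, 0], [0, 0, 0, 0, 0, -0.04, 0], [0, 0, 0, 0, 0, -0.02, 0], [0, 0, 0, 0, 0, -0.0145, 0]]]}}

```text
time_s: 2.65
ee_pos: [0.4151, 0.2804, 0.017]
tcp_rot: [[0.15, 0.989, -0.002], [0.989, -0.15, -0.001], [-0.002, -0.002, -1.0]]
force: [-0.3, 0.5, 0.1]
finger_gap: 1.003
gripper_force: 0.0
```

Call:
{"api": "drive_tool", "payload": {"increments": [[[0, 0, 0, 0, 0, 0, 0.8], [0, 0, 0, 0, 0, 0, 1], [0, 0, 0, 0, 0, 0, 1], [0, 0, 0, 0, 0, 0, 1], [0, 0, 0, 0, 0, 0, 1]]]}}

```text
time_s: 3.28
ee_pos: [0.4175, 0.2818, 0.0204]
tcp_rot: [[0.149, 0.989, 0.003], [0.989, -0.149, 0.001], [0.002, 0.002, -1.0]]
force: [0.1, -0.4, 5.4]
finger_gap: 0.285
gripper_force: 62.3
```

Call:
{"api": "drive_tool", "payload": {"increments": [[[0, 0, 0, 0, 0, 0.01, 1], [0, 0, 0, 0, 0, 0.03, 1], [0, 0, 0, 0, 0, 0.04, 1], [0, 0, -0.013, 0.02, -0.016, 0.02, 1], [0, 0, -0.013, 0.025, -0.019, 0, 1]]]}}

```text
time_s: 3.9
ee_pos: [0.4625, 0.2466, 0.1212]
tcp_rot: [[0.174, 0.985, 0.003], [0.985, -0.174, 0.001], [0.002, 0.003, -1.0]]
force: [0.2, -0.1, -2.1]
finger_gap: 0.284
gripper_force: 61.4
```

Call:
{"api": "drive_tool", "payload": {"increments": [[[0, 0, -0.026, 0.04, -0.03, 0, 1], [0, 0, -0.026, 0.04, -0.03, 0, 1], [0, 0, -0.026, 0.04, -0.03, 0, 1], [0, 0, -0.026, 0.04, -0.03, 0, 1], [0, 0, 0, 0.02, -0.015, -0.01, 1]]]}}

```text
time_s: 4.53
ee_pos: [0.6432, 0.109, 0.1087]
tcp_rot: [[0.279, 0.96, 0.001], [0.96, -0.279, -0.0], [-0.0, 0.001, -1.0]]
force: [-0.3, 0.3, -1.8]
finger_gap: 0.287
gripper_force: 61.4
```

Call:
{"api": "drive_tool", "payload": {"increments": [[[0, 0, 0, 0.01, -0.01, -0.01, 1], [0, 0, 0, 0.006, -0.03, -0.02, 1], [0, 0, 0, 0, 0, -0.013, 1], [0, 0, 0, 0, 0, 0, 1]]]}}

```text
time_s: 5.03
ee_pos: [0.6548, 0.0718, 0.0632]
tcp_rot: [[0.276, 0.961, -0.006], [0.961, -0.276, 0.001], [-0.001, -0.006, -1.0]]
force: [-0.2, 0.3, -2.1]
finger_gap: 0.287
gripper_force: 61.4
```

Run:
```python
from h import *
s=status.read_state(); print(s['ee_pos'],s['finger_gap'])
for n in ['side','wrist','top']:
    c=vision.camera(n);P=cloud(c);f=c['frame'].astype(int)
    if n=='side': cv2.imwrite('pics/side1.png',cv2.resize(c['frame'][120:330,130:410,::-1],None,fx=2.8,fy=2.8))
    p=s['ee_pos']
    a=np.radians(73.95); ya=np.array([np.cos(a),np.sin(a)]); xa=np.array([ya[1],-ya[0]])
    d=P[...,:2]-p[:2]; u=d@xa; v=d@ya
    m=(abs(u)<.03)&(abs(v)<.14)&(f.min(2)>90)&(P[...,2]>.035)&(P[...,2]<.085)
    print(n,m.sum(),'u',np.percentile(u[m],[2,50,98]),'v',np.percentile(v[m],[1,99]),'z',np.percentile(P[m][:,2],[5,50,95]))
    m2=m&(abs(P[...,2]-np.percentile(P[m][:,2],70))<.01)
    print(' z slope along v',np.polyfit(v[m2],P[m2][:,2],1),' u slope',np.polyfit(v[m2],u[m2],1))
```

```text
[0.65476671 0.07183115 0.06322468] 0.2867740668848623
side 553 u [-0.01592207 -0.01137878  0.00896367] v [-0.10420446  0.07207452] z [0.0488404  0.06275354 0.06635086]
 z slope along v [-0.00240575  0.06258222]  u slope [ 0.0119335  -0.00671405]
wrist 10107 u [-0.01154639  0.00058793  0.01283921] v [-0.04618786  0.07108678] z [0.06418424 0.06658734 0.06772869]
 z slope along v [-0.00097339  0.06643183]  u slope [0.00283049 0.00057972]
top 312 u [-0.01176377 -0.00080699  0.01342311] v [-0.1065793  -0.02260633] z [0.05750805 0.06672798 0.07063626]
 z slope along v [-0.00469674  0.06637844]  u slope [0.00635876 0.00081757]
```

View pics/side1.png

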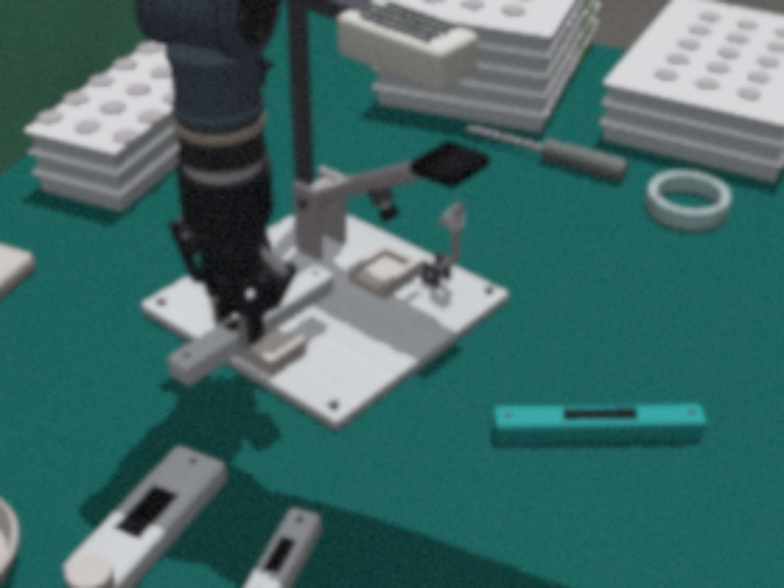

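The side view shows the case held level at crop (260,320), with its far end near (320,280) and pointing into the cradle below the raised arm. It still needs about 90 mm of slide along the cradle, plus about 6 mm across.

Call:
{"api": "drive_tool", "payload": {"increments": [[[0, 0, 0, -0.01, -0.014, 0, 1], [0, 0, 0, -0.006, -0.02, 0, 1], [0, 0, 0, -0.006, -0.021, 0, 1], [0, 0, 0, -0.006, -0.021, 0, 1], [0, 0, 0, -0.003, -0.011, 0, 1]]]}}

```text
time_s: 5.8
ee_pos: [0.6258, -0.0178, 0.0659]
tcp_rot: [[0.278, 0.961, 0.0], [0.961, -0.278, -0.0], [-0.0, 0.0, -1.0]]
force: [0.6, 0.4, -1.7]
finger_gap: 0.289
gripper_force: 61.4
```

Call:
{"api": "drive_tool", "payload": {"increments": [[[0, 0, 0, 0, 0, 0, 1], [0, 0, 0, 0, 0, 0, 1]]]}}

```text
time_s: 6.05
ee_pos: [0.6264, -0.0155, 0.0658]
tcp_rot: [[0.276, 0.961, 0.0], [0.961, -0.276, 0.001], [0.001, 0.0, -1.0]]
force: [-1.3, 1.0, -2.9]
finger_gap: 0.287
gripper_force: 61.4
```

Run:
```python
from h import *
s=status.read_state(); print(s['ee_pos'],s['force'])
a=np.radians(73.95); ya=np.array([np.cos(a),np.sin(a)]); xa=np.array([ya[1],-ya[0]]);O=np.array([ 0.59843124,-0.10516763])
print('tcp in fixture',(s['ee_pos'][:2]-O)@xa,(s['ee_pos'][:2]-O)@ya)
for n in ['wrist','side']:
    c=vision.camera(n);P=cloud(c);f=c['frame'].astype(int)
    if n=='wrist': cv2.imwrite('pics/wrist1.png',c['frame'][...,::-1])
    u=(P[...,:2]-O)@xa; v=(P[...,:2]-O)@ya
    m=(abs(u)<.03)&(v>-.03)&(v<.19)&(f.min(2)>90)&(P[...,2]>.055)&(P[...,2]<.075)
    print(n,m.sum(),'u',np.percentile(u[m],[2,50,98]),'v',np.percentile(v[m],[1,99]),'z',np.median(P[m][:,2]))
    m=(abs(u)<.05)&(v>.13)&(v<.18)&(f.min(2)>90)&(abs(P[...,2]-.030)<.004)
    print('walls',m.sum(),'u',np.percentile(u[m],[2,50,98]),'v',np.percentile(v[m],[1,99]) )
```

```text
[ 0.62641473 -0.01547576  0.06581977] [-1.30182152  1.02744993 -2.89397984]
tcp in fixture 0.002095058854288928 0.09393251861045672
wrist 9680 u [-0.01009447  0.00184512  0.01396937] v [0.04780127 0.16345781] z 0.06773617750960997
walls 2591 u [-0.02222135 -0.00172008  0.02283465] v [0.13136917 0.17492663]
side 389 u [-0.01385693 -0.00737179  0.01205462] v [-0.0105158   0.16742782] z 0.065730893816219
walls 105 u [-0.02522673 -0.01259767  0.02174886] v [0.13410493 0.17888321]
```

View pics/wrist1.png

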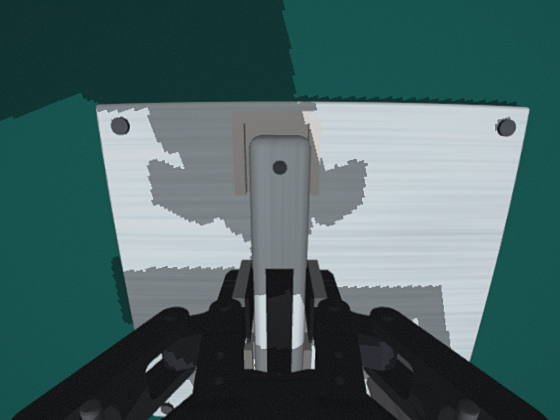

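The wrist view shows the case end at (280,140) between the white cradle walls (columns 233–322), about 2 mm off centre. I'll correct that and lower.

Call:
{"api": "drive_tool", "payload": {"increments": [[[0, 0, 0, -0.0017, 0.0005, 0, 1], [0, 0, 0, 0, 0, -0.008, 1], [0, 0, 0, 0, 0, -0.007, 1], [0, 0, 0, 0, 0, -0.004, 1], [0, 0, 0, 0, 0, -0.003, 1]]]}}

```text
time_s: 6.78
ee_pos: [0.6242, -0.0153, 0.0431]
tcp_rot: [[0.276, 0.961, -0.001], [0.961, -0.276, 0.0], [-0.0, -0.001, -1.0]]
force: [0.4, -0.2, -1.7]
finger_gap: 0.284
gripper_force: 61.4
```

Call:
{"api": "drive_tool", "payload": {"increments": [[[0, 0, 0, 0, 0, 0, 1], [0, 0, 0, 0, 0, -0.001, 1], [0, 0, 0, 0, 0, 0, 1]]]}}

```text
time_s: 7.15
ee_pos: [0.6247, -0.0154, 0.043]
tcp_rot: [[0.276, 0.961, 0.0], [0.961, -0.276, -0.0], [0.0, 0.0, -1.0]]
force: [-0.6, -0.6, -2.4]
finger_gap: 0.285
gripper_force: 61.4
```

Call:
{"api": "drive_tool", "payload": {"increments": [[[0, 0, 0, 0, 0, -0.0015, 1], [0, 0, 0, 0, 0, 0, 1], [0, 0, 0, 0, 0, 0, 1]]]}}

```text
time_s: 7.52
ee_pos: [0.625, -0.0154, 0.0425]
tcp_rot: [[0.276, 0.961, 0.001], [0.961, -0.276, -0.0], [0.0, 0.001, -1.0]]
force: [-2.7, -0.1, 3.9]
finger_gap: 0.283
gripper_force: 62.1
```

Call:
{"api": "drive_tool", "payload": {"increments": [[[0, 0, 0, 0, 0, 0, 0.5], [0, 0, 0, 0, 0, 0, 0.2], [0, 0, 0, 0, 0, 0, 0], [0, 0, 0, 0, 0, 0.01, 0], [0, 0, 0, 0, 0, 0.03, 0]]]}}

```text
time_s: 8.15
ee_pos: [0.6228, -0.0151, 0.0798]
tcp_rot: [[0.276, 0.961, -0.005], [0.961, -0.276, 0.001], [-0.001, -0.005, -1.0]]
force: [0.7, 0.2, 0.0]
finger_gap: 1.001
gripper_force: 0.0
```

Run:
```python
from h import *
s=status.read_state(); print(s['ee_pos'],s['force'],s['finger_gap'],s['qpos'])
a=np.radians(73.95); ya=np.array([np.cos(a),np.sin(a)]); xa=np.array([ya[1],-ya[0]]);O=np.array([ 0.59843124,-0.10516763])
for n in ['wrist','side']:
    c=vision.camera(n);P=cloud(c);f=c['frame'].astype(int)
    u=(P[...,:2]-O)@xa; v=(P[...,:2]-O)@ya
    m=(abs(u)<.025)&(v>-.03)&(v<.19)&(f.min(2)>90)&(P[...,2]>.037)&(P[...,2]<.055)
    print(n,m.sum(),'u',np.percentile(u[m],[2,50,98]),'v',np.percentile(v[m],[1,99]),'z',np.percentile(P[m][:,2],[5,50,95]),np.polyfit(v[m],P[m][:,2],1))
```

```text
[ 0.62280726 -0.01511221  0.07978837] [7.26199271e-01 1.91870475e-01 4.10728695e-04] 1.0007618836272556 [-1.31842299e-01  3.31222799e-01  9.38809727e-02  1.33820370e+00
 -2.12293685e-05  1.71898148e+00]
wrist 8014 u [-0.01140846  0.00066534  0.01263801] v [0.00676467 0.16281721] z [0.04260092 0.04445929 0.04553382] [-0.00036381  0.04436313]
side 411 u [-0.01466149 -0.00684191  0.01168869] v [-0.00803979  0.16660536] z [0.0381694  0.04346186 0.04616524] [-0.00235691  0.0432476 ]
```

The case lies in the cradle: its top is at z 44 mm, it is level, and its end is at fixture y ≈ 164 mm. Next I retract up and back, shut the fingers, and lean the tool.

Call:
{"api": "drive_tool", "payload": {"increments": [[[0, 0, 0, 0, 0, 0.04, 0], [0, 0, 0, 0, 0, 0.045, 0.3], [0, 0, 0, -0.02, 0, 0.045, 1], [0, 0, 0, -0.045, 0.003, 0.04, 1], [0, 0, 0, -0.045, 0.003, 0, 1]]]}}

```text
time_s: 8.88
ee_pos: [0.5157, -0.0096, 0.2561]
tcp_rot: [[0.276, 0.961, 0.009], [0.961, -0.276, -0.001], [0.001, 0.009, -1.0]]
force: [-0.1, -0.7, 0.5]
finger_gap: 0.148
gripper_force: 0.0
```

Call:
{"api": "drive_tool", "payload": {"increments": [[[0, 0, 0, -0.04, 0.003, 0, 1], [-0.0484, -0.1682, 0, 0, 0, 0, 1], [-0.0484, -0.1682, 0, 0, 0, 0, 1], [-0.0484, -0.1682, 0, 0, 0, 0, 1], [-0.0484, -0.1682, 0, 0, 0, 0, 1]]]}}

```text
time_s: 9.5
ee_pos: [0.4747, -0.0064, 0.2528]
tcp_rot: [[0.277, 0.73, 0.625], [0.961, -0.211, -0.179], [0.001, 0.65, -0.76]]
force: [-0.6, 0.5, 0.2]
finger_gap: -0.003
gripper_force: 0.0
```

Call:
{"api": "drive_tool", "payload": {"increments": [[[0, 0, 0, 0, -0.03, -0.01, 1], [0, 0, 0, 0.012, -0.03, -0.01, 1], [0, 0, 0, 0.016, -0.0105, -0.01, 1], [0, 0, 0, 0.0155, 0, -0.007, 1], [0, 0, 0, 0, 0, 0, 1]]]}}

```text
time_s: 10.12
ee_pos: [0.5176, -0.0768, 0.2127]
tcp_rot: [[0.277, 0.737, 0.617], [0.961, -0.212, -0.178], [-0.0, 0.642, -0.767]]
force: [0.9, 0.4, -0.5]
finger_gap: -0.001
gripper_force: 0.0
```

Run:
```python
from h import *
s=status.read_state(); print(s['ee_pos'],s['force'])
c=vision.camera('side'); cv2.imwrite('pics/side2.png',cv2.resize(c['frame'][90:270,160:400,::-1],None,fx=3.3,fy=3.3))
```

```text
[ 0.51759226 -0.07683303  0.2127047 ] [ 0.86015197  0.42291283 -0.47225918]
```

View pics/side2.png

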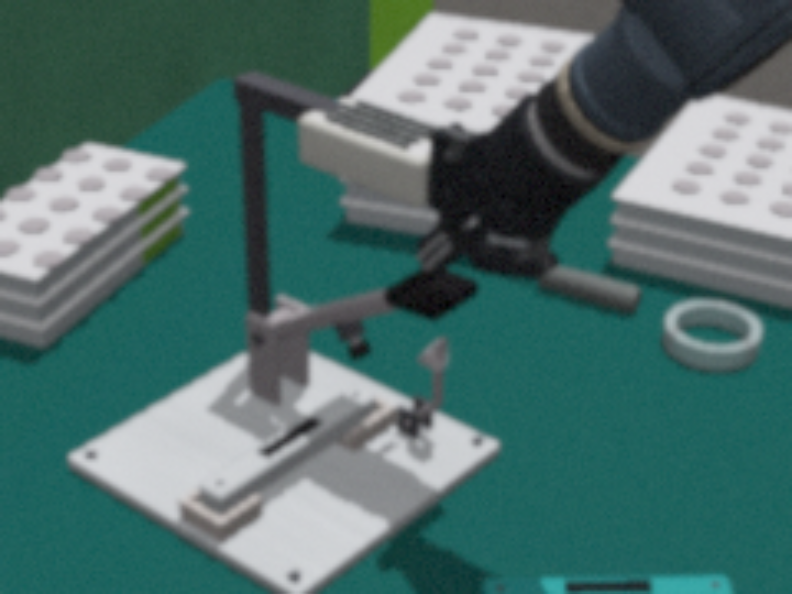

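The view shows the case lying in the cradle. The shut fingers are just above the paddle (435,290), and the gripper is clear on the -x side of the lamp. I'll descend until contact.

Call:
{"api": "drive_tool", "payload": {"increments": [[[0, 0, 0, 0, 0, -0.006, 1], [0, 0, 0, 0, 0, -0.006, 1], [0, 0, 0, 0, 0, -0.004, 1], [0, 0, 0, 0, 0, -0.004, 1], [0, 0, 0, 0, 0, 0, 1]]]}}

```text
time_s: 10.8
ee_pos: [0.518, -0.0768, 0.1941]
tcp_rot: [[0.276, 0.735, 0.619], [0.961, -0.211, -0.178], [-0.0, 0.644, -0.765]]
force: [-0.9, -0.5, 0.0]
finger_gap: -0.003
gripper_force: 0.0
```

Call:
{"api": "drive_tool", "payload": {"increments": [[[0, 0, 0, 0, 0, -0.005, 1], [0, 0, 0, -0.001, 0.0003, -0.005, 1], [0, 0, 0, -0.0027, 0.0008, -0.005, 1], [0, 0, 0, -0.0026, 0.0007, -0.005, 1], [0, 0, 0, -0.0025, 0.0007, -0.005, 1]]]}}

```text
time_s: 11.42
ee_pos: [0.511, -0.0747, 0.1733]
tcp_rot: [[0.276, 0.731, 0.624], [0.961, -0.21, -0.179], [-0.0, 0.65, -0.76]]
force: [-3.1, 1.5, 6.3]
finger_gap: 0.001
gripper_force: 3.4
```

Call:
{"api": "drive_tool", "payload": {"increments": [[[0, 0, 0, -0.0024, 0.0007, -0.005, 1], [0, 0, 0, -0.0023, 0.0007, -0.005, 1], [0, 0, 0, -0.0022, 0.0006, -0.005, 1], [0, 0, 0, -0.002, 0.0006, -0.005, 1], [0, 0, 0, 0, 0, 0, 1]]]}}

```text
time_s: 12.05
ee_pos: [0.5024, -0.0723, 0.1531]
tcp_rot: [[0.276, 0.73, 0.625], [0.961, -0.21, -0.18], [-0.0, 0.65, -0.76]]
force: [1.5, -0.4, 4.6]
finger_gap: 0.002
gripper_force: 2.2
```

Call:
{"api": "drive_tool", "payload": {"increments": [[[0, 0, 0, -0.0018, 0.0005, -0.005, 1], [0, 0, 0, -0.0017, 0.0005, -0.005, 1], [0, 0, 0, -0.0016, 0.0005, -0.005, 1], [0, 0, 0, -0.0014, 0.0004, -0.005, 1], [0, 0, 0, -0.0013, 0.0004, -0.005, 1]]]}}

```text
time_s: 12.68
ee_pos: [0.4949, -0.0702, 0.1284]
tcp_rot: [[0.277, 0.73, 0.625], [0.961, -0.21, -0.18], [-0.0, 0.65, -0.76]]
force: [1.3, -0.4, 5.1]
finger_gap: 0.004
gripper_force: 2.6
```

Call:
{"api": "drive_tool", "payload": {"increments": [[[0, 0, 0, -0.0012, 0.0003, -0.005, 1], [0, 0, 0, -0.001, 0.0003, -0.005, 1], [0, 0, 0, -0.0009, 0.0003, -0.004, 1], [0, 0, 0, -0.0008, 0.0002, -0.004, 1], [0, 0, 0, 0, 0, 0, 1]]]}}

```text
time_s: 13.3
ee_pos: [0.4923, -0.0694, 0.113]
tcp_rot: [[0.277, 0.728, 0.628], [0.961, -0.209, -0.181], [-0.0, 0.653, -0.757]]
force: [0.1, -0.1, 10.3]
finger_gap: -0.004
gripper_force: 4.5
```

Call:
{"api": "drive_tool", "payload": {"increments": [[[0, 0, 0, 0, 0, -0.002, 1], [0, 0, 0, 0, 0, -0.002, 1], [0, 0, 0, 0, 0, -0.002, 1], [0, 0, 0, 0, 0, 0, 1]]]}}

```text
time_s: 13.8
ee_pos: [0.492, -0.0693, 0.1076]
tcp_rot: [[0.276, 0.728, 0.627], [0.961, -0.209, -0.181], [-0.0, 0.653, -0.758]]
force: [-8.7, 2.4, 16.3]
finger_gap: -0.002
gripper_force: 9.1
```

Call:
{"api": "drive_tool", "payload": {"increments": [[[0, 0, 0, 0, 0, -0.002, 1], [0, 0, 0, 0, 0, -0.002, 1], [0, 0, 0, 0, 0, 0, 1]]]}}

```text
time_s: 14.18
ee_pos: [0.4915, -0.0692, 0.1021]
tcp_rot: [[0.276, 0.729, 0.626], [0.961, -0.21, -0.18], [-0.0, 0.651, -0.759]]
force: [-5.8, 1.7, 11.6]
finger_gap: 0.001
gripper_force: 6.8
```

Call:
{"api": "drive_tool", "payload": {"increments": [[[0, 0, 0, 0, 0, -0.002, 1], [0, 0, 0, 0, 0, -0.002, 1], [0, 0, 0, 0, 0, 0, 1]]]}}

```text
time_s: 14.55
ee_pos: [0.4912, -0.0691, 0.0974]
tcp_rot: [[0.277, 0.73, 0.625], [0.961, -0.21, -0.18], [-0.0, 0.651, -0.759]]
force: [-3.3, 0.5, 10.2]
finger_gap: -0.003
gripper_force: 5.5
```

Call:
{"api": "drive_tool", "payload": {"increments": [[[0, 0, 0, 0, 0, -0.002, 1], [0, 0, 0, 0, 0, -0.001, 1], [0, 0, 0, 0, 0, 0, 1]]]}}

```text
time_s: 14.92
ee_pos: [0.4912, -0.0691, 0.0947]
tcp_rot: [[0.276, 0.73, 0.625], [0.961, -0.21, -0.18], [-0.0, 0.65, -0.76]]
force: [-9.2, 1.9, 14.6]
finger_gap: 0.002
gripper_force: 8.1
```

Call:
{"api": "drive_tool", "payload": {"increments": [[[0, 0, 0, 0, 0, -0.002, 1], [0, 0, 0, 0, 0, -0.002, 1], [0, 0, 0, 0, 0, 0, 1]]]}}

```text
time_s: 15.3
ee_pos: [0.4912, -0.0691, 0.0908]
tcp_rot: [[0.276, 0.73, 0.625], [0.961, -0.21, -0.18], [-0.0, 0.65, -0.76]]
force: [-10.2, 2.1, 15.0]
finger_gap: 0.003
gripper_force: 9.1
```

Run:
```python
from h import *
s=status.read_state(); print(s['ee_pos'],s['force'])
c=vision.camera('side'); cv2.imwrite('pics/side3.png',cv2.resize(c['frame'][110:270,180:380,::-1],None,fx=3.6,fy=3.6))
```

```text
[ 0.49120997 -0.06909708  0.09078366] [-10.1930688    2.0662387   15.02722841]
```

View pics/side3.png

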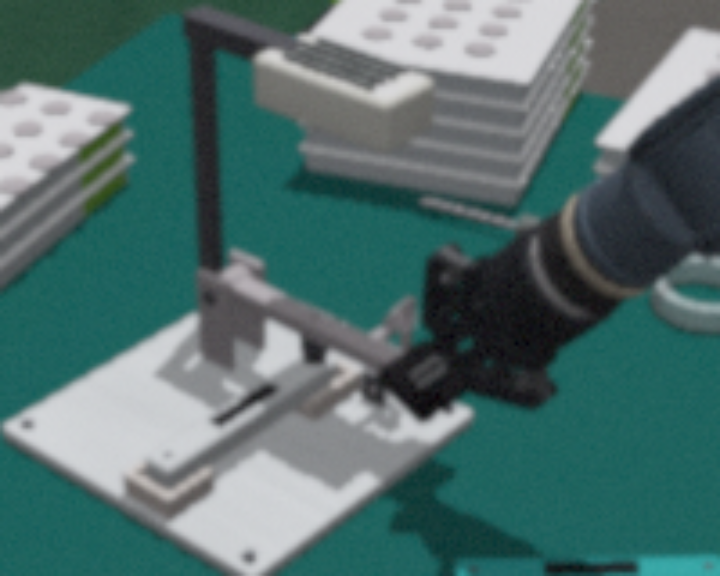

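The arm is nearly level, with the pad on the case at about (315,350) and the fingers on the paddle at (425,370). No stop felt yet, so I'll go on.

Call:
{"api": "drive_tool", "payload": {"increments": [[[0, 0, 0, 0, 0, -0.0015, 1], [0, 0, 0, 0, 0, -0.0015, 1], [0, 0, 0, 0, 0, 0, 1]]]}}

```text
time_s: 15.72
ee_pos: [0.4912, -0.0691, 0.0879]
tcp_rot: [[0.276, 0.73, 0.625], [0.961, -0.21, -0.18], [-0.0, 0.65, -0.76]]
force: [-10.9, 2.3, 16.3]
finger_gap: 0.0
gripper_force: 9.8
```

Call:
{"api": "drive_tool", "payload": {"increments": [[[0, 0, 0, 0, 0, -0.0015, 1], [0, 0, 0, 0, 0, -0.0015, 1], [0, 0, 0, 0, 0, 0, 1]]]}}

```text
time_s: 16.1
ee_pos: [0.4913, -0.0691, 0.085]
tcp_rot: [[0.276, 0.73, 0.625], [0.961, -0.21, -0.18], [-0.001, 0.65, -0.76]]
force: [-11.8, 3.1, 16.7]
finger_gap: -0.002
gripper_force: 10.4
```

Call:
{"api": "drive_tool", "payload": {"increments": [[[0, 0, 0, 0, 0, -0.0015, 1], [0, 0, 0, 0, 0, -0.0015, 1], [0, 0, 0, 0, 0, 0, 1]]]}}

```text
time_s: 16.48
ee_pos: [0.4915, -0.0691, 0.0836]
tcp_rot: [[0.276, 0.73, 0.625], [0.961, -0.209, -0.181], [-0.001, 0.651, -0.759]]
force: [-23.4, 6.2, 25.8]
finger_gap: -0.003
gripper_force: 17.3
```

Call:
{"api": "drive_tool", "payload": {"increments": [[[0, 0, 0, 0, 0, -0.0015, 1], [0, 0, 0, 0, 0, -0.001, 1], [0, 0, 0, 0, 0, 0, 1]]]}}

```text
time_s: 16.85
ee_pos: [0.4917, -0.0692, 0.0833]
tcp_rot: [[0.276, 0.729, 0.626], [0.961, -0.209, -0.181], [-0.001, 0.652, -0.758]]
force: [-40.3, 10.1, 39.5]
finger_gap: -0.002
gripper_force: 27.7
```

The stop is reached with a stiff rise in force. I'll release gently and watch whether the force vanishes.

Call:
{"api": "drive_tool", "payload": {"increments": [[[0, 0, 0, 0, 0, 0.002, 1], [0, 0, 0, 0, 0, 0.002, 1], [0, 0, 0, 0, 0, 0.002, 1], [0, 0, 0, 0, 0, 0.002, 1], [0, 0, 0, 0, 0, 0, 1]]]}}

```text
time_s: 17.48
ee_pos: [0.4912, -0.0691, 0.0873]
tcp_rot: [[0.276, 0.73, 0.625], [0.961, -0.21, -0.18], [-0.0, 0.65, -0.76]]
force: [-8.7, 1.7, 14.0]
finger_gap: 0.003
gripper_force: 8.1
```

Call:
{"api": "drive_tool", "payload": {"increments": [[[0, 0, 0, 0, 0, 0.003, 1], [0, 0, 0, 0, 0, 0.004, 1], [0, 0, 0, 0, 0, 0.004, 1], [0, 0, 0, 0, 0, 0, 1]]]}}

```text
time_s: 17.98
ee_pos: [0.4903, -0.0688, 0.0958]
tcp_rot: [[0.276, 0.732, 0.623], [0.961, -0.21, -0.179], [-0.0, 0.648, -0.762]]
force: [-1.5, 0.7, 8.8]
finger_gap: 0.001
gripper_force: 4.4
```

Call:
{"api": "drive_tool", "payload": {"increments": [[[0, 0, 0, 0, 0, 0.002, 1], [0, 0, 0, 0, 0, 0.002, 1], [0, 0, 0, 0, 0, 0, 1]]]}}

```text
time_s: 18.35
ee_pos: [0.4877, -0.068, 0.0951]
tcp_rot: [[0.276, 0.737, 0.617], [0.961, -0.212, -0.177], [-0.0, 0.642, -0.767]]
force: [-1.3, 0.3, 1.9]
finger_gap: -0.0
gripper_force: 0.9
```

Call:
{"api": "drive_tool", "payload": {"increments": [[[0, 0, 0, 0, 0, 0.003, 1], [0, 0, 0, 0, 0, 0.003, 1], [0, 0, 0, 0, 0, 0, 1]]]}}

```text
time_s: 18.73
ee_pos: [0.4887, -0.0683, 0.103]
tcp_rot: [[0.276, 0.735, 0.619], [0.961, -0.211, -0.178], [-0.0, 0.644, -0.765]]
force: [-0.7, -0.2, 0.1]
finger_gap: -0.0
gripper_force: 0.0
```

Force is gone, so the catch holds. I'll back off toward -x, away from the lamp, and check.

Call:
{"api": "drive_tool", "payload": {"increments": [[[0, 0, 0, -0.015, 0.004, 0.012, 1], [0, 0, 0, -0.03, 0.009, 0.02, 1], [0, 0, 0, -0.04, 0.012, 0.02, 1], [0, 0, 0, -0.03, 0.01, 0.01, 1], [0, 0, 0, 0, 0, 0, 1]]]}}

```text
time_s: 19.35
ee_pos: [0.4275, -0.0282, 0.1719]
tcp_rot: [[0.285, 0.763, 0.581], [0.959, -0.218, -0.183], [-0.013, 0.609, -0.793]]
force: [0.2, -0.4, -0.1]
finger_gap: -0.002
gripper_force: 0.0
```

Run:
```python
from h import *
s=status.read_state(); print(s['time_s'],s['ee_pos'],s['force'])
a=np.radians(73.95); ya=np.array([np.cos(a),np.sin(a)]); xa=np.array([ya[1],-ya[0]]);O=np.array([ 0.59843124,-0.10516763])
c=vision.camera('side'); P=cloud(c); f=c['frame']
cv2.imwrite('pics/side4.png',cv2.resize(f[110:270,180:380,::-1],None,fx=3.6,fy=3.6))
u=(P[...,:2]-O)@xa; v=(P[...,:2]-O)@ya; z=P[...,2]
m=(u<-.06)&(u>-.15)&(abs(v)<.035)&(z>.05)&(f.max(2)<70); print('paddle',m.sum(),np.median(u[m]),np.percentile(z[m],[5,50,95]))
m=(abs(u)<.025)&(v>.03)&(v<.19)&(f.min(2)>90)&(z>.037)&(z<.055); print('case',m.sum(),np.median(z[m]),np.percentile(v[m],99))
```

```text
19.35 [ 0.42746573 -0.0281968   0.17189954] [ 0.22067871 -0.42823261 -0.07408801]
paddle 320 -0.10724548332621178 [0.0720014  0.08257612 0.09274679]
case 347 0.04334902265208662 0.1669531363317311
```

View pics/side4.png

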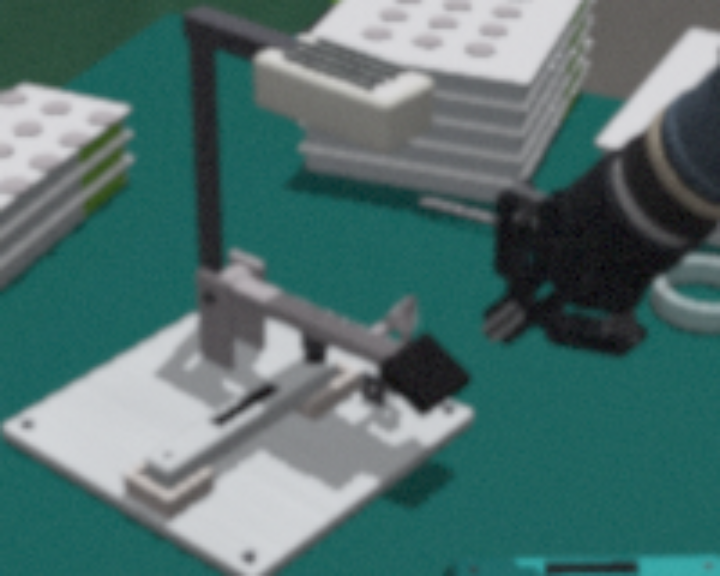

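The clamp is held down: the paddle at (425,375) is about 82 mm above the bench. The pad is on the case and the robot is clear.

```bash
python3 -c "
from bench import close_job
print(close_job())"
```

```text
the job is handed in; nothing more can be done
None
```

The job is handed in (no verdict came back): the long case lies fully down in the cradle, and the catch holds the clamp down on it with the robot clear. The peak press at the stop was about 57 N, under the 70 N limit.

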